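Open the blade chest's combination padlock and hold it up

ROBOT

A 7-joint arm with a two-finger parallel gripper is mounted at the origin on the work surface. World frame = base frame: x ahead of the robot, y to its left, z up, the work surface at z = 0. Lengths are in mm, angles in degrees, forces in N, time in s.
With the tool pointing down it reaches from about 425 to 1025 mm from the base axis. Payload 9.4 kg.
Tool frame: the origin (TCP) lies midway between the tips of the shut fingers; the grasp point (between the pads) lies 19 mm behind it (arm.grasp_offset is the distance from the TCP to the grasp point, in mm); z points along the fingers, y is the line along which they close (so a half turn about z gives the same grasp; the last joint's range is limited). The gripper opens to 93 mm and grips with 3 to 60 N. Pads are 15 mm wide; open, the fingers measure 128 mm over their backs; the gripper's body (75 mm by 188 mm) begins 65 mm behind the grasp point.
Start: joints at [-79.796, 34.337, -0.143, 91.639, 0.103, 54.024, -4.572], TCP at [182.742, 701.591, 218.618] pointing down, gripper open.
Joint ranges: [-147.43, 147.43], [-19.82, 112.94], [-74.19, 73.91], [6.32, 146.72], [-59.91, 239.91], [6.04, 106.73], [-150.56, 150.56]. Speed limits (degrees/s): [127.2, 127.2, 172.46, 172.46, 180, 180, 180].

INTERFACE

Orientations are given as [roll, pitch, yaw] about the fixed x, y, z axes, in that order (R = Rz(yaw) Ry(pitch) Rx(roll)).
In Python, from bench import telemetry, imaging, job, arm gives the robot as it stands.
- The arm moves only by the tool send_rows, never from a script. Its argument "deltas" is a list of rows, each a list of 6 numbers: the shift along the tool's x, y, z in units of 30 mm (1.0 is 30 mm), then the turn, a rotation vector about the tool's x, y, z in units of 5 degrees (1.0 is 5 degrees). A call has 1 to 20 rows; each row shifts and turns the commanded pose from where the row before left it, along the tool's axes as they then stand; what a row does not reach is not made up. A row lasts 1/10 s, in which the tool goes at most 50 mm and 8.59 degrees, less where a joint would pass 70% of its speed; a pose out of reach is approached as far as the arm can. A call is refused whole if a number of a shift passes 1 or a number of a turn 1, either way. A call with a gripper value outside its range is refused whole. "jaw" is the opening, from 0 (shut) to 1 (fully open), set as the call begins (left out, the last holds). The fingers move at their own pace and stop on an object; "grip_force" is the grip in N (left out, the last holds). Time passes only in rows, so rows that do not move let the fingers close. It gives the time, the measured TCP pose, the force, the opening and the grip force at its end, in the units of the state.
- telemetry.get_obs(): the state, without advancing time (a new reading comes with each control period).
- imaging.read_camera(name): name is "side" or "top" or "wrist"; returns (picture, depth): 420x560x3 uint8, red, green, blue; 420x560 float32, mm along the optical axis (not along the pixel's ray), 0 where there is no reading.
- imaging.camera_info(name): a dict with "fx", "fy", "cx", "cy" (pixels), "R" (3x3) and "t" (3): a world point X has camera coordinates R X + t. Camera axes: x right, y down, z forward; pixel columns grow to the right and rows downward; lengths in mm; the calibration is good to about 2 mm. A picture is of the moment at which its call begins: read the wrist's pose just before it. camera_info takes no time and is no camera call; for the wrist camera it gives the pose at the moment of the call.
- job.close_job(): hands the job in; it is judged then, once.
The state is a dict: "time_s": time; "q": joint angles; "dq": joint speeds; "effort": joint torques, N m; "eef_pos": TCP position; "orientation": TCP orientation; "wrist_force": force on the tool from outside, world axes, zero at the start; "torque": the same for the moment, N m; "opening": opening from 0.0 (shut) to 1.0 (fully open); "grasp_force": force on a finger pad.
Only numpy, scipy, OpenCV 4.12 (cv2) and the standard library are available. Lean on these libraries where they do the work, as an engineer would, in place of code of your own. Each camera call takes 0.05 s, during which the arm holds its last target. There are 200 camera calls.

TASK

The studio's blade chest is locked with the combination padlock that lies, dial up, on the hasp on its lid. Turn the dial click by click until its pointer sits in the click straight at the index rib beside the shackle, then, with the lock still on the hasp, pull the shackle out by its lug as far as it goes. Lift the open lock off the hasp hook and finish while still holding it in the gripper, steady and level with the dial up, at least 12 cm above the lid, shackle still out; leave the tape roll and the wooden wedge on the lid where they lie.

Things in the scene. Friction and masses are not known exactly. Their poses are not given: they have to be found in the camera images.
- chest: Plywood blade chest, fixed to the table, 244 (x) x 344 (y) x 80 mm high; origin: centre of its underside, on the table. The hasp is on its lid.
- seat (a point): Where the lock's origin belongs: on the dark steel hasp plate (3 mm thick, 100 x 76 mm), 83 mm above the table; the chest's axes. Two rails beside the lock and a stop behind it (+x), each 7 mm above the plate and 1.5 to 2 mm clear of the lock, keep it from turning. The closed lock is caught by the hook; open, it lifts straight up.
- hook (a point): Tip of the hasp's fixed steel hook, top side. Its stem (8 x 14 mm) stands between the lock and the shackle's bow, 34 to 42 mm on the seat's -x side; its nose, 14 mm wide, 6 mm thick, top 28 mm above the plate, runs from there to 57 mm, above the bow (whose top is 18 mm above the plate): the lock cannot lift off while the shackle is in. With the shackle out the bow is clear of it.
- lock: Steel combination padlock lying flat, loose, 0.25 to 0.5 kg in all. Body 64 (x) x 60 (y) x 28 mm high; origin: centre of its underside; z up, -x towards the shackle. A black dial is centred on top; a small white index rib (7 x 4 x 1.5 mm) sits on the top face's -x edge. It can be held by its two sides, 60 mm apart along y, or by the dial's bar.
- dial (a joint): Angle of the dial, rad, counter-clockwise from above, -2.9 to 2.9; 0: pointer at the index rib (the lock's -x). Starts two to four clicks off, at 1.05, 1.57 or 2.09: turn it clockwise. It clicks into a notch every 30 degrees (0.5236 rad) and springs to the nearest one when let go (about 0.1 Nm). Only in the notch at 0 (within about 0.1) can the shackle come out.
- dial_grip (a point): Point on the dial's axis, 50 mm above the lock's underside; x along the grip bar, its -x end being the pointer. The dial: black disc 46 mm across, its top 36 mm above the lock's underside, and on it an upright bar 12 mm wide, about 38 mm long, 22 mm high (top 58 mm above the lock's underside), tapered at the pointer end, with a white line on top there.
- shackle (a joint): How far the shackle is out of the lock, m: 0 shut, 0.022 fully out, at its stop. It slides along the lock's -x, stays where it is left, drags with about 2 N, and is blocked unless the dial is in its 0 notch. Pulling first shifts the lock up to 2 mm, against the hook's stem.
- lug (a point): Centre of the shackle's pull lug, an upright steel block 26 (x) x 10 (y) x 26 mm high on the outside of the bow, 71 mm from the lock's origin along its -x when shut, 19 mm above its underside; pinch it across its 10 mm. The shackle is a U of 8 mm steel bar, legs 40 mm apart, 14 mm above the lock's underside. The axes are the lock's.
- tape: Roll of tape, 52 mm across, 22 mm high, lying on the lid beside the lock; origin: centre of its underside. A bystander.
- wedge: Small wooden wedge, 45 x 22 x 12 mm, lying on the lid on the other side; origin: centre of its underside. A bystander.
There are look-alikes about, which are no part of the job. Leave any orange or red look-alike of the lock alone.

How it is judged:
By the outcome, as a careful person would: the job done as asked, in the order asked, and still so for the second after the job is handed in, while the arm keeps its last pose, push and grip.
It also fails if it takes over 67 s, if anything falls off the work surface, if the arm or the gripper's body presses on something with over 40 N, if the wrist force passes 120 N, or if a joint passes its speed limit or range.

## Working session

There is one attempt and no reset: what is moved stays moved. The work goes in short steps, Python scripts to look and compute and a tool call to move; the robot and the scene stay as the last step left them, time stands still between calls to the robot, and variables do not carry over. Pictures are saved under pics/ and viewed, at most 10 in all, crops included, and the job is handed in when it is done.

Besides the shell and the picture viewer there is one more tool, called after "Request:" by a JSON object that holds its "op" and its "data", one argument or row to a line. send_rows: Moves the arm, as the interface text tells. Its arguments: {"type":"object","properties":{"deltas":{"type":"array","items":{"type":"array","items":{"type":"number"}}},"jaw":{"type":"number"},"grip_force":{"type":"number"}},"required":["deltas"]}

```bash
mkdir -p pics
python3 - <<'E'
from bench import telemetry, imaging, job, arm
import cv2, numpy as np
o=telemetry.get_obs(); print(o['time_s'],o['eef_pos'],o['orientation'],o['opening'],arm.grasp_offset)
for n in ['top','side']:
    p,d=imaging.read_camera(n); cv2.imwrite(f'pics/{n}0.png',p[:,:,::-1]); np.save(f'pics/{n}0.npy',d)
    print(n,imaging.camera_info(n))
E
```

```text
0.0 [182.61855466 701.12822377 217.77675404] [-1.79914916e+02  8.51065541e-03  1.65406910e+02] 1.0008686253385541 18.8
top {'fx': 499.99859131567797, 'fy': 499.99859131567797, 'cx': 289.5305199577231, 'cy': 209.2098494821496, 'R': array([[ 0.0264141 , -0.99964358, -0.00387504],
       [-0.98819298, -0.02552591, -0.15107302],
       [ 0.15092026,  0.00781974, -0.98851501]]), 't': array([ 48.84960761, 514.78232276, 970.80678089])}
side {'fx': 448.5878070485623, 'fy': 448.5878070485623, 'cx': 275.8528053411772, 'cy': 209.52205680078885, 'R': array([[-0.99892932, -0.0399617 , -0.02330834],
       [-0.00390268,  0.57482433, -0.81826754],
       [ 0.04609756, -0.81730047, -0.57436483]]), 't': array([501.45547079,  69.12647148, 895.3603202 ])}
```

View pics/top0.png

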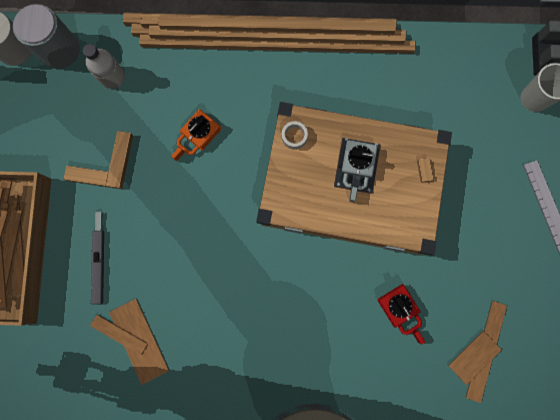

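View pics/side0.png

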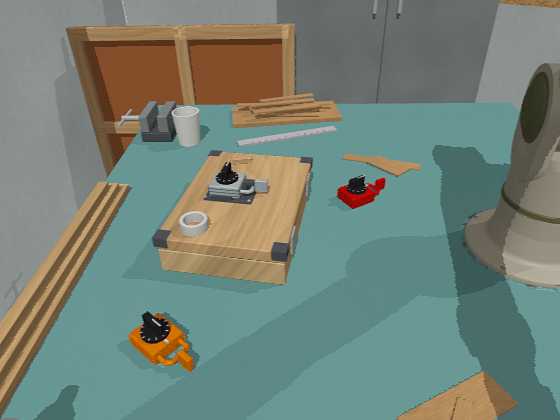

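Top view: the steel lock is at about (360,158) on the chest, with its lug at (353,194) and the pointer to the right (about +90°). The orange lock at (200,127), the red one at (402,305), the tape at (295,133) and the wedge at (426,168) are to be left alone.

```bash
cat > h.py <<'E'
import numpy as np, cv2
from bench import telemetry, imaging, job, arm
def cloud(d,ci):
    v,u=np.mgrid[:d.shape[0],:d.shape[1]]
    P=np.stack([(u-ci['cx'])/ci['fx']*d,(v-ci['cy'])/ci['fy']*d,d],-1)
    return (P-ci['t'])@ci['R']
def rect(P):
    (c,s,a)=cv2.minAreaRect(P[:,:2].astype(np.float32)); return np.round(c,1),np.round(s,1),round(a,2)
E
python3 - <<'E'
from h import *
d=np.load('pics/top0.npy'); ci=imaging.camera_info('top'); W=cloud(d,ci)
v,u=np.mgrid[:420,:560]; ok=d>0
def sel(z0,z1,u0,u1,v0,v1): return W[ok&(W[...,2]>z0)&(W[...,2]<z1)&(u>=u0)&(u<=u1)&(v>=v0)&(v<=v1)]
for n,a in dict(lid=(74,200,250,460,95,260),bar=(128,160,330,390,130,180),body=(100,160,335,385,130,180),lug=(100,130,340,365,185,205),locklug=(100,160,330,390,130,205),tape=(90,120,275,315,115,155),wedge=(84,110,412,440,150,185)).items():
    P=sel(*a); print(n,len(P),rect(P) if len(P)>3 else '',P.mean(0).round(1),np.percentile(P[:,2],[5,50,95]).round(1))
p=cv2.imread('pics/top0.png')[125:210,310:410]; cv2.imwrite('pics/c0.png',cv2.resize(p,None,fx=7,fy=7,interpolation=cv2.INTER_CUBIC))
E
```

```text
lid 21434 (array([575.8, -64.3]), array([347.5, 248.3]), 80.93) [571.7 -64.   82.9] [ 77.3  80.4 108.9]
bar 167 (array([604.4, -69.1]), array([40.7, 13.2]), 79.4) [603.8 -67.6 139.5] [131.4 140.8 143.3]
body 1131 (array([598.2, -67.6]), array([60.4, 78.4]), 80.91) [599.3 -66.6 116.7] [104.9 112.2 141.4]
lug 124 (array([538. , -64.1]), array([31.9, 34.1]), 1.07) [539.6 -60.1 111. ] [100.6 113.1 117.1]
locklug 1309 (array([579.5, -64.6]), array([ 60.4, 116.4]), 80.91) [591.9 -65.7 115.7] [102.3 112.2 141.1]
tape 312 (array([651.,  57.]), array([49.9, 50.4]), 1.41) [650.9  56.7 100.4] [ 92.2 101.2 104.8]
wedge 297 (array([ 595.6, -197.9]), array([64.7, 42.7]), 12.06) [ 589.2 -198.3   91.4] [84.9 91.9 94.9]
```

View pics/c0.png

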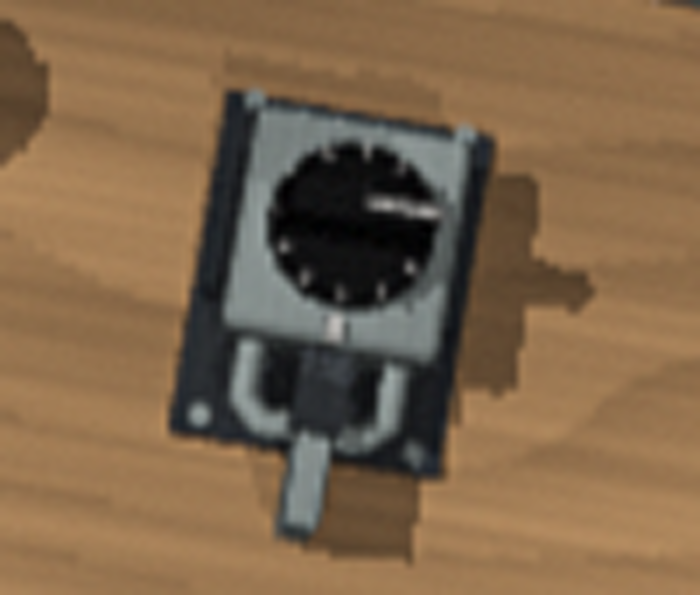

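The chest yaw comes out at about −9.1°. The lock origin is about (605,−69), and two independent measurements agree on it to within 1 mm. The dial is at about +90°, which is 3 clicks. I'll swing around the base to hover over the lock.

Request:
{"op": "send_rows", "data": {
  "deltas": [
    [-0.95, -0.1, 0, 0, 0, 0.47],
    [-0.95, -0.1, 0, 0, 0, 0.47],
    [-0.95, -0.1, 0, 0, 0, 0.47],
    [-0.95, -0.1, 0, 0, 0, 0.47],
    [-0.95, -0.1, 0, 0, 0, 0.47],
    [-0.95, -0.1, 0, 0, 0, 0.47],
    [-0.95, -0.1, 0, 0, 0, 0.47],
    [-0.95, -0.1, 0, 0, 0, 0.47],
    [-0.95, -0.1, 0, 0, 0, 0.47],
    [-0.93, -0.1, 0, 0, 0, 0.47],
    [-0.93, -0.1, 0, 0, 0, 0.47],
    [-0.93, -0.1, 0, 0, 0, 0.47],
    [-0.93, -0.1, 0, 0, 0, 0.47],
    [-0.93, -0.1, 0, 0, 0, 0.47],
    [-0.9, -0.1, 0, 0, 0, 0.47],
    [-0.9, -0.1, 0, 0, 0, 0.47],
    [-0.9, -0.1, 0, 0, 0, 0.47],
    [-0.9, -0.1, 0, 0, 0, 0.47]
  ]
}}

```text
time_s: 1.9
eef_pos: [560.0, 379.1, 218.2]
orientation: [-180.0, 0.0, 123.0]
wrist_force: [0.6, 1.5, 0.1]
opening: 1.001
grasp_force: 0.0
```

Request:
{"op": "send_rows", "data": {
  "deltas": [
    [-0.85, -0.1, 0, 0, 0, 0.47],
    [-0.85, -0.1, 0, 0, 0, 0.47],
    [-0.85, -0.1, 0, 0, 0, 0.47],
    [-0.85, -0.1, 0, 0, 0, 0.47],
    [-0.85, -0.1, 0, 0, 0, 0.47],
    [-0.85, -0.1, 0, 0, 0, 0.47],
    [-0.85, -0.1, 0, 0, 0, 0.47],
    [-0.83, -0.1, 0, 0, 0, 0.47],
    [-0.83, -0.1, 0, 0, 0, 0.47],
    [-0.83, -0.1, 0, 0, 0, 0.47],
    [-0.83, -0.1, 0, 0, 0, 0.47],
    [-0.8, -0.1, 0, 0, 0, 0.47],
    [-0.8, -0.1, 0, 0, 0, 0.47],
    [-0.8, -0.1, 0, 0, 0, 0.47],
    [-0.8, -0.1, 0, 0, 0, 0.47],
    [-0.8, -0.1, 0, 0, 0, 0.47],
    [0, 0, 0, 0, 0, 0],
    [0, 0, 0, 0, 0, 0]
  ]
}}

```text
time_s: 3.7
eef_pos: [620.1, -9.7, 218.7]
orientation: [180.0, -0.0, 85.4]
wrist_force: [0.4, -0.2, 0.4]
opening: 0.998
grasp_force: 0.0
```

Run:
```python
from h import *
o=telemetry.get_obs(); print(o['time_s'],o['eef_pos'],o['orientation'],o['q'].round(1) if hasattr(o['q'],'round') else o['q'],o['wrist_force'])
ci=imaging.camera_info('wrist'); p,d=imaging.read_camera('wrist'); cv2.imwrite('pics/w1.png',p[:,:,::-1]); np.save('pics/w1.npy',d); np.savez('pics/w1c.npz',**ci)
W=cloud(d,ci)
L=W.reshape(-1,3)[d.ravel()>0]; near=np.hypot(L[:,0]-605,L[:,1]+69)<45
for z0,z1 in((130,160),(104,160)):
    P=L[near&(L[:,2]>z0)&(L[:,2]<z1)]; print(len(P), rect(P) if len(P)>3 else '',np.median(P[:,2]) if len(P) else '')
```

```text
3.7 [620.10838944  -9.67657261 218.7061145 ] [ 1.79997854e+02 -1.55484326e-02  8.54057198e+01] [-19.2  28.3  22.  106.9 -14.   47.4   5.4] [ 0.35475202 -0.20964045  0.36302072]
692 (array([603.5, -63.6]), array([29.5, 12. ]), 80.86) 140.25537264801176
5520 (array([597.7, -66.9]), array([58.1, 74.9]), 81.29) 111.41390216676919
```

View pics/w1.png

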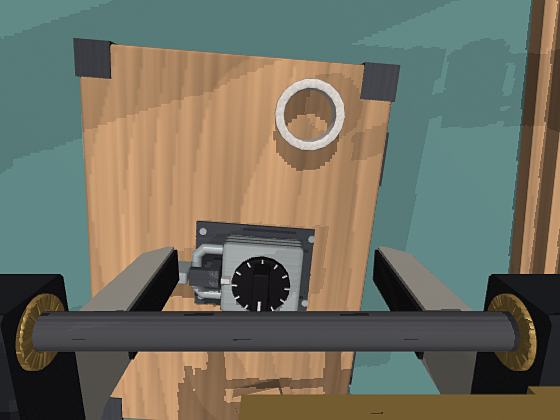

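The wrist view shows the lock's dial at (262,290), with the bar at yaw 80.9° and the shackle on the left. This agrees with the top view to about 1.5 mm. Next I go over the dial and straight down, with the jaw partly shut.

Request:
{"op": "send_rows", "data": {
  "deltas": [
    [0, 0, 0, 0, 0, 0.9],
    [-0.7, -0.07, 0, 0, 0, 0],
    [-0.7, -0.07, 0, 0, 0, 0],
    [-0.64, -0.07, 0, 0, 0, 0],
    [0, 0, 0.5, 0, 0, 0],
    [0, 0, 0.5, 0, 0, 0],
    [0, 0, 0.5, 0, 0, 0],
    [0, 0, 0, 0, 0, 0],
    [0, 0, 0, 0, 0, 0]
  ],
  "jaw": 0.4
}}

```text
time_s: 4.65
eef_pos: [604.7, -67.5, 173.7]
orientation: [-180.0, -0.0, 81.1]
wrist_force: [0.3, -0.3, 0.6]
opening: 0.406
grasp_force: 0.0
```

Run:
```python
from h import *
o=telemetry.get_obs(); print(o['eef_pos'],o['orientation'],o['opening'],o['wrist_force'])
p,d=imaging.read_camera('wrist'); cv2.imwrite('pics/w2.png',p[:,:,::-1])
```

```text
[604.66625758 -67.46490049 173.66819833] [-1.79973055e+02 -9.94607679e-03  8.10728187e+01] 0.4057275990433785 [ 0.34454548 -0.27252293  0.58481358]
```

View pics/w2.png

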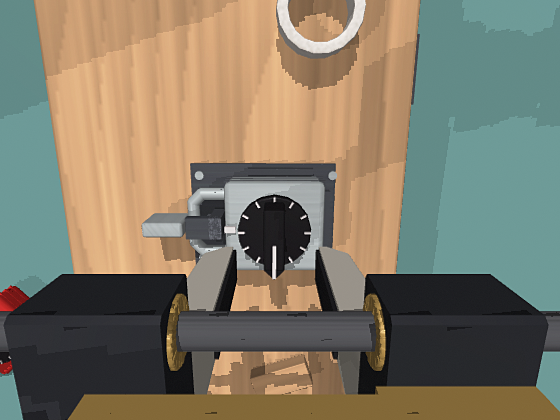

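The bar is midway between the fingers (bar at u=275, fingers at 235 and 318). I'll descend and pinch.

Request:
{"op": "send_rows", "data": {
  "deltas": [
    [-0.05, 0, 0.5, 0, 0, 0],
    [0, 0, 0.5, 0, 0, 0],
    [0, 0, 0.4, 0, 0, 0],
    [0, 0, 0.2, 0, 0, 0],
    [0, 0, 0.1, 0, 0, 0],
    [0, 0, 0, 0, 0, 0],
    [0, 0, 0, 0, 0, 0]
  ]
}}

```text
time_s: 5.4
eef_pos: [604.5, -69.8, 123.1]
orientation: [180.0, -0.0, 81.0]
wrist_force: [0.4, 0.7, -0.4]
opening: 0.401
grasp_force: 0.0
```

Request:
{"op": "send_rows", "data": {
  "deltas": [
    [0, 0, 0, 0, 0, 0],
    [0, 0, 0, 0, 0, 0],
    [0, 0, 0, 0, 0, 0],
    [0, 0, 0, 0, 0, 0],
    [0, 0, 0, 0, 0, 0],
    [0, 0, 0, 0, 0, 0]
  ],
  "jaw": 0.0,
  "grip_force": 30
}}

```text
time_s: 6.0
eef_pos: [604.1, -69.7, 122.8]
orientation: [-180.0, -0.0, 81.0]
wrist_force: [-1.7, 0.1, 3.9]
opening: 0.126
grasp_force: 30.0
```

Request:
{"op": "send_rows", "data": {
  "deltas": [
    [0, 0, 0, 0, 0, 0.75],
    [0, 0, 0, 0, 0, 0.75],
    [0, 0, 0, 0, 0, 0.75],
    [0, 0, 0, 0, 0, 0.75],
    [0, 0, 0, 0, 0, 0.75],
    [0, 0, 0, 0, 0, 0.75],
    [0, 0, 0, 0, 0, 0.75],
    [0, 0, 0, 0, 0, 0.75],
    [0, 0, 0, 0, 0, 0],
    [0, 0, 0, 0, 0, 0]
  ]
}}

```text
time_s: 7.0
eef_pos: [604.1, -69.6, 122.7]
orientation: [-180.0, -0.0, 51.0]
wrist_force: [-2.1, 1.3, 4.4]
opening: 0.13
grasp_force: 30.0
```

Request:
{"op": "send_rows", "data": {
  "deltas": [
    [0, 0, 0, 0, 0, 0.75],
    [0, 0, 0, 0, 0, 0.75],
    [0, 0, 0, 0, 0, 0.75],
    [0, 0, 0, 0, 0, 0.75],
    [0, 0, 0, 0, 0, 0.75],
    [0, 0, 0, 0, 0, 0.75],
    [0, 0, 0, 0, 0, 0.75],
    [0, 0, 0, 0, 0, 0.75],
    [0, 0, 0, 0, 0, 0],
    [0, 0, 0, 0, 0, 0]
  ]
}}

```text
time_s: 8.0
eef_pos: [604.0, -69.5, 122.8]
orientation: [-180.0, 0.0, 21.0]
wrist_force: [-2.2, 2.1, 6.5]
opening: 0.127
grasp_force: 30.0
```

Request:
{"op": "send_rows", "data": {
  "deltas": [
    [0, 0, 0, 0, 0, 0.75],
    [0, 0, 0, 0, 0, 0.75],
    [0, 0, 0, 0, 0, 0.75],
    [0, 0, 0, 0, 0, 0.75],
    [0, 0, 0, 0, 0, 0.75],
    [0, 0, 0, 0, 0, 0.75],
    [0, 0, 0, 0, 0, 0.75],
    [0, 0, 0, 0, 0, 0.75],
    [0, 0, 0, 0, 0, 0],
    [0, 0, 0, 0, 0, 0],
    [0, 0, 0, 0, 0, 0]
  ]
}}

```text
time_s: 9.1
eef_pos: [604.0, -69.4, 122.8]
orientation: [-180.0, 0.0, -9.0]
wrist_force: [-3.2, 2.1, 5.8]
opening: 0.125
grasp_force: 30.0
```

Request:
{"op": "send_rows", "data": {
  "deltas": [
    [0, 0, 0, 0, 0, 0],
    [0, 0, 0, 0, 0, 0],
    [0, 0, 0, 0, 0, 0],
    [0, 0, -0.3, 0, 0, 0],
    [0, 0, -0.6, 0, 0, 0],
    [0, 0, -0.7, 0, 0, 0],
    [0, 0, -0.7, 0, 0, 0],
    [-0.6, 0, -0.3, 0, 0, 0],
    [-0.6, 0, 0, 0, 0, 0],
    [-0.6, 0, 0, 0, 0, 0],
    [-0.6, 0, 0, 0, 0, 0],
    [0, 0, 0, 0, 0, 0],
    [0, 0, 0, 0, 0, 0],
    [0, 0, 0, 0, 0, 0]
  ],
  "jaw": 0.4
}}

```text
time_s: 10.5
eef_pos: [534.2, -58.6, 201.0]
orientation: [180.0, -0.1, -9.0]
wrist_force: [1.3, -0.7, 0.7]
opening: 0.401
grasp_force: 0.0
```

Run:
```python
from h import *
o=telemetry.get_obs(); print(o['time_s'],o['eef_pos'],o['orientation'],o['opening'],o['wrist_force'],np.round(o['q'],1))
for n in('wrist','top'):
    ci=imaging.camera_info(n);p,d=imaging.read_camera(n); cv2.imwrite(f'pics/{n}3.png',p[:,:,::-1])
    W=cloud(d,ci).reshape(-1,3)[d.ravel()>0]
    a=np.radians(-9.07);D=W[:,:2]-[604.3,-69.2]; l=np.c_[D@[np.cos(a),np.sin(a)],D@[-np.sin(a),np.cos(a)],W[:,2]-83]
    for nm,c in dict(bar=(-25,25,-25,25,45,65),lug=(-95,-60,-16,16,20,38),body=(-36,40,-40,40,21,34)).items():
        P=l[(l[:,0]>c[0])&(l[:,0]<c[1])&(l[:,1]>c[2])&(l[:,1]<c[3])&(l[:,2]>c[4])&(l[:,2]<c[5])]
        if len(P)>5: print(n,nm,len(P),P.min(0).round(1),P.max(0).round(1),np.median(P[:,2]).round(1),rect(P))
```

```text
10.5 [534.20940153 -58.62301266 200.96917235] [ 1.79987417e+02 -6.42110809e-02 -8.97574584e+00] 0.4014974932000291 [ 1.25269237 -0.70526947  0.70027372] [-35.   31.5  53.2 119.4 -35.4  46.2 -59.1]
wrist bar 1381 [-21.5  -7.3  54.3] [19.3  6.2 59.8] 57.5 (array([-1.1, -0.4]), array([12. , 40.8]), 87.33)
wrist lug 477 [-84.6  -2.6  23.6] [-60.    8.1  33. ] 31.4 (array([-72.3,   2.8]), array([10. , 24.8]), 87.33)
wrist body 4861 [-35.9 -31.8  21. ] [32.1 30.9 34. ] 27.2 (array([-2.4, -0.3]), array([60.5, 67.4]), 87.39)
```

View pics/wrist3.png

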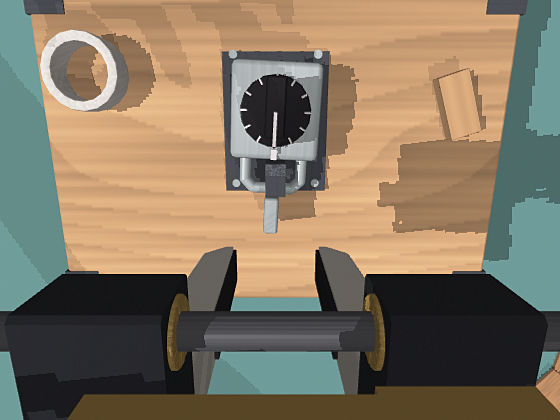

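The dial pointer now sits at the rib (274,153). The lock is turned about 2.7° within its slack, and the lug's top is at (271,213). I'll turn slightly to match and pinch the lug.

Request:
{"op": "send_rows", "data": {
  "deltas": [
    [-0.07, -0.11, 0, 0, 0, 0.4],
    [0, 0, 0.6, 0, 0, 0],
    [0, 0, 0.7, 0, 0, 0],
    [0, 0, 0.7, 0, 0, 0],
    [0, 0, 0.6, 0, 0, 0],
    [0, 0, 0.5, 0, 0, 0],
    [0, 0, 0.3, 0, 0, 0],
    [0, 0, 0.2, 0, 0, 0],
    [0, 0, 0, 0, 0, 0],
    [0, 0, 0, 0, 0, 0]
  ]
}}

```text
time_s: 11.6
eef_pos: [531.9, -55.1, 93.0]
orientation: [180.0, -0.0, -11.0]
wrist_force: [0.4, -0.1, -0.1]
opening: 0.397
grasp_force: 0.0
```

Request:
{"op": "send_rows", "data": {
  "deltas": [
    [0, 0, 0, 0, 0, 0],
    [0, 0, 0, 0, 0, 0],
    [0, 0, 0, 0, 0, 0],
    [0, 0, 0, 0, 0, 0],
    [0, 0, 0, 0, 0, 0],
    [0, 0, 0, 0, 0, 0]
  ],
  "jaw": 0.0,
  "grip_force": 30
}}

```text
time_s: 12.2
eef_pos: [531.6, -54.9, 92.8]
orientation: [-180.0, -0.0, -11.0]
wrist_force: [-0.5, 0.1, 2.8]
opening: 0.107
grasp_force: 30.0
```

Request:
{"op": "send_rows", "data": {
  "deltas": [
    [-0.1, 0, 0, 0, 0, 0],
    [-0.1, 0, 0, 0, 0, 0],
    [-0.1, 0, 0, 0, 0, 0],
    [-0.1, 0, 0, 0, 0, 0],
    [0, 0, 0, 0, 0, 0]
  ]
}}

```text
time_s: 12.7
eef_pos: [519.2, -52.5, 92.7]
orientation: [-180.0, 0.0, -11.0]
wrist_force: [-0.0, -0.7, 3.5]
opening: 0.104
grasp_force: 30.0
```

Request:
{"op": "send_rows", "data": {
  "deltas": [
    [-0.1, 0, 0, 0, 0, 0],
    [-0.1, 0, 0, 0, 0, 0],
    [-0.1, 0, 0, 0, 0, 0],
    [0, 0, 0, 0, 0, 0],
    [0, 0, 0, 0, 0, 0]
  ]
}}

```text
time_s: 13.2
eef_pos: [510.3, -50.8, 92.6]
orientation: [-180.0, 0.1, -11.0]
wrist_force: [-0.7, -0.9, 5.0]
opening: 0.106
grasp_force: 30.0
```

Request:
{"op": "send_rows", "data": {
  "deltas": [
    [-0.05, 0, 0, 0, 0, 0],
    [-0.05, 0, 0, 0, 0, 0],
    [0, 0, 0, 0, 0, 0],
    [0, 0, 0, 0, 0, 0]
  ]
}}

```text
time_s: 13.6
eef_pos: [508.2, -50.3, 92.7]
orientation: [180.0, -0.0, -11.0]
wrist_force: [2.5, -0.8, 1.8]
opening: 0.103
grasp_force: 30.0
```

Request:
{"op": "send_rows", "data": {
  "deltas": [
    [-0.05, 0, 0, 0, 0, 0],
    [0, 0, 0, 0, 0, 0],
    [0, 0, 0, 0, 0, 0]
  ]
}}

```text
time_s: 13.9
eef_pos: [507.4, -50.2, 92.8]
orientation: [180.0, -0.1, -11.0]
wrist_force: [5.1, -1.5, 0.7]
opening: 0.108
grasp_force: 30.0
```

Request:
{"op": "send_rows", "data": {
  "deltas": [
    [-0.05, 0, 0, 0, 0, 0],
    [-0.05, 0, 0, 0, 0, 0],
    [0, 0, 0, 0, 0, 0],
    [0, 0, 0, 0, 0, 0]
  ]
}}

```text
time_s: 14.3
eef_pos: [507.1, -50.3, 93.0]
orientation: [179.9, -0.3, -11.0]
wrist_force: [13.3, -3.4, -6.7]
opening: 0.103
grasp_force: 30.0
```

The shackle is at its stop: 25 mm travelled including the slack, with the force rising. I'll release, rise and look.

Request:
{"op": "send_rows", "data": {
  "deltas": [
    [0, 0, 0, 0, 0, 0],
    [0, 0, 0, 0, 0, 0],
    [0, 0, 0, 0, 0, 0],
    [0, 0, -0.2, 0, 0, 0],
    [0, 0, -0.6, 0, 0, 0],
    [0, 0, -0.8, 0, 0, 0],
    [0, 0, -0.8, 0, 0, 0],
    [0, 0, -0.7, 0, 0, 0],
    [0, 0, -0.5, 0, 0, 0],
    [0, 0, 0, 0, 0, 0],
    [0, 0, 0, 0, 0, 0]
  ],
  "jaw": 0.4
}}

```text
time_s: 15.4
eef_pos: [503.3, -49.1, 200.5]
orientation: [-180.0, 0.0, -11.0]
wrist_force: [0.0, -0.5, 0.3]
opening: 0.403
grasp_force: 0.0
```

Run:
```python
from h import *
o=telemetry.get_obs(); print(o['time_s'],o['eef_pos'],o['orientation'],o['opening'],o['wrist_force'],np.round(o['q'],1))
for n in('wrist',):
    ci=imaging.camera_info(n);p,d=imaging.read_camera(n); cv2.imwrite(f'pics/{n}4.png',p[:,:,::-1])
    W=cloud(d,ci).reshape(-1,3)[d.ravel()>0]
    a=np.radians(-9.07);D=W[:,:2]-[604.3,-69.2]; l=np.c_[D@[np.cos(a),np.sin(a)],D@[-np.sin(a),np.cos(a)],W[:,2]-83]
    for nm,c in dict(bar=(-25,25,-25,25,45,65),lug=(-125,-70,-20,20,22,38),body=(-36,40,-40,40,21,34)).items():
        P=l[(l[:,0]>c[0])&(l[:,0]<c[1])&(l[:,1]>c[2])&(l[:,1]<c[3])&(l[:,2]>c[4])&(l[:,2]<c[5])]
        if len(P)>5: print(n,nm,len(P),P.min(0).round(1),P.max(0).round(1),np.median(P[:,2]).round(1),rect(P))
```

```text
15.4 [503.29672721 -49.05584366 200.51097433] [-1.79968755e+02  3.52890633e-03 -1.09718844e+01] 0.4029630282055251 [ 0.03168748 -0.49644403  0.33959941] [-37.9  29.8  54.8 123.2 -35.5  44.4 -60.9]
wrist bar 1540 [-24.8  -6.   45.6] [16.1  6.4 60. ] 57.4 (array([-4.3,  0.3]), array([11.7, 41. ]), 88.78)
wrist lug 539 [-109.    -2.1   22. ] [-83.3   7.9  33.6] 31.2 (array([-96.1,   3.2]), array([ 9.8, 25.8]), 88.23)
wrist body 5258 [-36.  -30.6  21. ] [29.5 31.1 34. ] 27.2 (array([-3.7,  0.1]), array([60.5, 64.8]), 88.17)
```

View pics/wrist4.png

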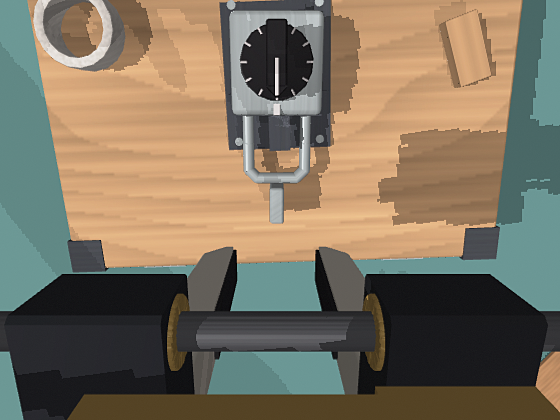

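The shackle is well out: the lug is about 93 mm from the lock centre, against 71 mm when shut. The pointer is still at the rib (276,105), and the bow is past the hook nose. Next I go over the body with the jaw open and descend to just above the rails.

Request:
{"op": "send_rows", "data": {
  "deltas": [
    [0.6, 0, 0, 0, 0, 0],
    [0.8, 0.02, 0, 0, 0, 0],
    [0.8, 0, 0, 0, 0, 0],
    [0.6, 0, 0, 0, 0, 0],
    [0.36, 0, 0, 0, 0, 0],
    [0, 0, 0.5, 0, 0, 0],
    [0, 0, 0.7, 0, 0, 0],
    [0, 0, 0.7, 0, 0, 0],
    [0, 0, 0.6, 0, 0, 0],
    [0, 0, 0.5, 0, 0, 0],
    [0, 0, 0.3, 0, 0, 0],
    [0, 0, 0.2, 0, 0, 0],
    [0, 0, 0, 0, 0, 0],
    [0, 0, 0, 0, 0, 0]
  ],
  "jaw": 1.0
}}

```text
time_s: 16.85
eef_pos: [596.7, -68.3, 96.0]
orientation: [-180.0, -0.0, -11.0]
wrist_force: [-0.1, -0.1, 0.3]
opening: 0.997
grasp_force: 0.0
```

Request:
{"op": "send_rows", "data": {
  "deltas": [
    [0, 0, 0, 0, 0, 0],
    [0, 0, 0, 0, 0, 0],
    [0, 0, 0, 0, 0, 0],
    [0, 0, 0, 0, 0, 0],
    [0, 0, 0, 0, 0, 0],
    [0, 0, 0, 0, 0, 0]
  ],
  "jaw": 0.0,
  "grip_force": 40
}}

```text
time_s: 17.45
eef_pos: [596.6, -68.0, 95.8]
orientation: [-180.0, -0.0, -11.0]
wrist_force: [0.3, 1.4, 1.8]
opening: 0.642
grasp_force: 40.0
```

Request:
{"op": "send_rows", "data": {
  "deltas": [
    [0.03, 0, 0, 0, 0, 0],
    [0, 0, -0.1, 0, 0, 0],
    [0, 0, -0.1, 0, 0, 0],
    [0, 0, -0.1, 0, 0, 0],
    [0, 0, -0.1, 0, 0, 0],
    [0, 0, 0, 0, 0, 0]
  ]
}}

```text
time_s: 18.05
eef_pos: [597.6, -68.4, 108.0]
orientation: [180.0, -0.0, -11.0]
wrist_force: [-0.3, -0.1, -4.3]
opening: 0.641
grasp_force: 40.0
```

Request:
{"op": "send_rows", "data": {
  "deltas": [
    [0, 0, -0.2, 0, 0, 0],
    [0, 0, -0.2, 0, 0, 0],
    [0, 0, -0.2, 0, 0, 0],
    [0, 0, -0.3, 0, 0, 0],
    [0, 0, -0.4, 0, 0, 0],
    [0, 0, -0.5, 0, 0, 0],
    [0, 0, -0.5, 0, 0, 0],
    [0, 0, -0.5, 0, 0, 0],
    [0, 0, -0.5, 0, 0, 0],
    [0, 0, -0.5, 0, 0, 0],
    [0, 0, -0.4, 0, 0, 0],
    [0, 0, -0.3, 0, 0, 0],
    [0, 0, -0.2, 0, 0, 0],
    [0, 0, -0.1, 0, 0, 0],
    [0, 0, 0, 0, 0, 0],
    [0, 0, 0, 0, 0, 0],
    [0, 0, 0, 0, 0, 0],
    [0, 0, 0, 0, 0, 0],
    [0, 0, 0, 0, 0, 0]
  ]
}}

```text
time_s: 19.95
eef_pos: [597.3, -68.3, 251.4]
orientation: [180.0, 0.0, -11.0]
wrist_force: [0.7, -0.7, -4.9]
opening: 0.642
grasp_force: 40.0
```

Run:
```python
from h import *
o=telemetry.get_obs(); print(o['time_s'],o['eef_pos'],o['orientation'],o['opening'],o['wrist_force'],o['torque'])
for n in('wrist','side'):
    p,d=imaging.read_camera(n); cv2.imwrite(f'pics/{n}5.png',p[:,:,::-1])
    a=p[:,:,::-1] if n=='wrist' else cv2.resize(p[60:270,130:410,::-1],(560,420))
    b=a if n=='wrist' else np.vstack([b,a])
cv2.imwrite('pics/both5.png',cv2.resize(b,None,fx=.7,fy=.7,interpolation=cv2.INTER_AREA))
```

```text
19.95 [597.33535407 -68.34484046 251.42260844] [ 1.79991067e+02  1.78319288e-02 -1.10035684e+01] 0.641515432305552 [ 0.70889864 -0.67822047 -4.94627787] [-0.04344406  0.17036874  0.01573082]
```

View pics/both5.png

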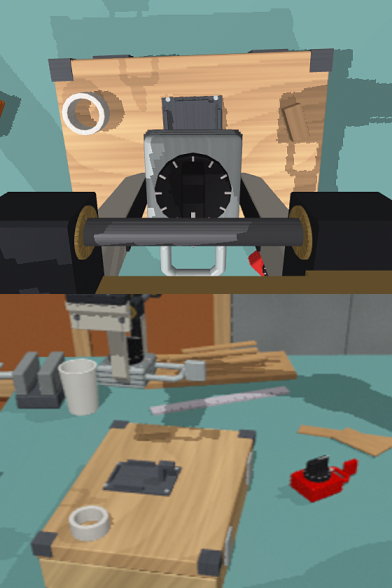

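The lock hangs level in the gripper with its shackle out. The hasp is empty, and the tape and wedge are undisturbed. The underside is about 158 mm above the lid, so I'm handing it in.

```bash
python3 -c "
from bench import job; print(job.close_job())"
```

```text
the job is handed in; nothing more can be done
None
```

I turned the dial to the index rib, pulled the shackle out to its stop, lifted the open lock off the hook, and handed the job in at about 20 s with the lock held level, dial up, about 158 mm above the lid and the tape and wedge where they lay; no verdict came back.

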